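# Start the clamp screw of a microplate nest

## Robot

A 7-joint arm with a two-finger parallel gripper is mounted at the origin on the work surface. World frame = base frame: x ahead of the robot, y to its left, z up, the work surface at z = 0. Lengths are in m, angles in rad, forces in N, time in s.
With the tool pointing down it reaches from about 0.35 to 0.775 m from the base axis. Payload 3.1 kg.
Tool frame: the origin (TCP) lies on the mounting face of the last link; the fingertips stand 173 mm ahead of it and the grasp point (between the pads) lies arm.pinch_z ahead of it (arm.pinch_z is the distance from the TCP to the grasp point, in m); z points along the fingers, y is the line along which they close (so a half turn about z gives the same grasp; the last joint's range is limited). The gripper opens to 85 mm and grips with 20 to 120 N. Pads are 22 mm wide; open, the fingers measure 114 mm over their backs; the gripper's body (76 mm by 85 mm) begins 54 mm behind the grasp point. The pads swing forward as they close: fully open they stand 13 mm farther back than shut.
Start: joints at [1.265, 0.311, 0.014, 1.512, -0.004, 1.319, -0.027], TCP at [0.143, -0.531, 0.405] pointing down, gripper open.
Joint ranges: [-2.7, 2.7], [-0.3, 1.91], [-1.27, 1.3], [0.12, 2.57], [-1.44, 4.58], [0.2, 2.03], [-3.05, 3.05]. Speed limits (rad/s): [2.79, 2.79, 3.14, 3.14, 3.14, 3.14, 3.14].

## Interface

Orientations are given as a unit quaternion [w, x, y, z].
In Python, from workcell import readout, read_camera, camera_params, job_done, arm gives the robot as it stands.
- The arm moves only by the shell command python3 -m creep 'ROWS'. ROWS is a JSON object of lists of equal length, an entry for each row: "hand": the closure, from -1 (fully open) to 1 (shut); "offset": the shift along the tool's x, y, z in mm, a list of three; "twist": the turn, a rotation vector about the tool's x, y, z in degrees, a list of three. A call has 1 to 12 rows; each row shifts and turns the commanded pose from where the row before left it, along the tool's axes as they then stand; what a row does not reach is not made up. A row lasts 1/12 s, in which the tool goes at most 41.7 mm and 7.16 degrees, less where a joint would pass 70% of its speed; a pose out of reach is approached as far as the arm can. A call with a gripper value outside its range is refused whole. The fingers move at their own pace and stop on an object; the grip force is fixed at half the most. Time passes only in rows, so rows that do not move let the fingers close. It gives the time, the measured TCP pose, the force, the opening and the grip force at its end, in the units of the state.
- readout.state(): the state, without advancing time (a new reading comes with each control period).
- read_camera(name): name is "scene" or "top" or "wrist"; returns the picture (420x560x3 uint8, blue, green, red); there is no depth.
- camera_params(name): a dict with "fovy" (degrees; the focal length in pixels is half the picture's height over the tangent of half this angle, whatever the lens; pixels are square), "cx", "cy" (the principal point, pixels), "camera_from_world" (4x4, takes a point from world to camera coordinates). Camera axes: x right, y down, z forward; pixel columns grow to the right and rows downward; lengths in m; the calibration is good to about 2 mm. A picture is of the moment at which its call begins: read the wrist's pose just before it. camera_params takes no time and is no camera call; for the wrist camera it gives the pose at the moment of the call.
- job_done(): hands the job in; it is judged then, once.
The state is a dict: "time_s": time; "qpos": joint angles; "qd": joint speeds; "tau": joint torques, N m; "position": TCP position; "orientation": TCP orientation; "wrist_force": force on the tool from outside, world axes, zero at the start; "ft_torque": the same for the moment, N m; "width": finger opening in m; "gripper_force": force on a finger pad.
Only numpy, scipy, OpenCV 4.12 (cv2) and the standard library are available. Lean on these libraries where they do the work, as an engineer would, in place of code of your own. Each camera call takes 0.05 s, during which the arm holds its last target. There are 200 camera calls.

## Task

Two microplate nests stand on the deck, each with a T-bar clamp screw; one screw is fully home, the other stands higher, resting on top of its thread, not yet started. Turn the standing one backward (counter-clockwise from above) until you feel it drop off the thread's end, stop there, then turn it forward (clockwise) one full turn from the drop so that it is properly started. Finish with the bar gripped firmly and still between the fingers: do not let go; do not turn the other screw, and leave everything else where it is.

Things in the scene. Friction and masses are not known exactly. Their poses are not given: they have to be found in the camera images.
- nest: The nest to work on, fixed to the deck: aluminium base plate 12 mm thick, white microplate on it (top at 28 mm) and, near one end, a round boss 32 mm across, top 40 mm above the deck. Origin on the boss and screw axis at deck level; z up; x along the base, towards the microplate (base: x -35 to 170, y -50 to 50 mm). A clamp tongue (top at 36 mm) reaches from the boss along +x.
- tbar: Steel bar head of the screw to start: 44 mm long (its x), 12 mm thick (its y, the width to grip), 30 mm high; origin at its centre, 70 mm above the deck at lift 0, rising and falling with it. Below it is only the shank, 14 mm across. Turns with the screw; lies along the nest's x when joint screw is a multiple of 3.14.
- screw (a joint): Turn of that screw (rad), growing forward (clockwise from above); starts between 0.5 and 2.4. Going backward it drops off at 0. Stays where it is left (friction 0.03 N m). Unstarted, lift is 0.005 - 0.0016 x turn; after the drop, lift = -0.0016 x turn (10 mm a turn). The thread has two starts: half a turn back beyond the drop it would drop a second time, which spoils the job.
- lift (a joint): Height of that screw (m), up positive, limits -0.0125 and 0.007. Turned backward it climbs to 0.005, then falls to about 0 as joint screw passes 0. Only a light spring (3 N) draws it down, so fingers that grip it tight hold it up: turn it with the fingers set a few mm wider than the bar, or release it to let it drop.
- home_tip (a point): End of the bar (22 mm from the axis, at its upper edge, 71 mm above the deck) of the other nest's screw, the one fully home: same nest and bar, with the bar's top 14 mm lower than the other's would be at lift 0. Not to be turned.
- tip_box: Bystander: white box of pipette tips 122 x 83 x 65 mm, at the left. Origin at the centre of its underside.
- reagent: Bystander: amber bottle 48 mm across, 100 mm high, at the right. Origin at the centre of its underside.
- small_jar: Bystander: white jar 48 mm across, 55 mm high, between the two nests. Origin at the centre of its underside.
- driver: Bystander: screwdriver 150 mm long lying in front of the robot. Origin at the centre of its underside.
- beaker: Bystander: clear plastic beaker 60 mm across, 70 mm high, at the left. Origin at the centre of its underside.
- spare_plate: Bystander: clear microplate 127 x 86 x 17 mm lying at the right. Origin at the centre of its underside.

How it is judged:
By the outcome, as a careful person would: the job done as asked, in the order asked, and still so for the second after the job is handed in, while the arm keeps its last pose, push and grip.
It also fails if it takes over 64 s, if anything falls off the work surface, if the arm or the gripper's body presses on something with over 40 N, if the wrist force passes 120 N, or if a joint passes its speed limit or range.

## Working session

There is one attempt and no reset: what is moved stays moved. The work goes in short steps, Python scripts to look and compute and a shell command to move; the robot and the scene stay as the last step left them, time stands still between calls to the robot, and variables do not carry over. Pictures are saved under pics/ and viewed, at most 10 in all, crops included, and the job is handed in when it is done.

```bash
mkdir -p pics; ls
python3 - <<'E'
from workcell import readout, read_camera, camera_params, arm
import cv2
print(readout.state()); print(arm.pinch_z)
for n in("scene","top"):
    cv2.imwrite(f"pics/{n}0.png",read_camera(n)); print(n,camera_params(n))
E
```

```text
pics
{'time_s': 0.0, 'qpos': array([ 1.26529993,  0.31171857,  0.01398047,  1.51307888, -0.00439377,
        1.31917013, -0.02718624]), 'qd': array([-6.90486608e-05,  4.05347366e-04, -4.16296122e-04,  1.05959111e-03,
       -2.30518536e-04,  5.24200684e-04, -1.65182405e-03]), 'tau': array([-5.67423631e-04, -3.79910731e+01,  1.45788132e-01, -2.30592281e+01,
        1.23135553e-02,  1.37596004e-02,  8.75611988e-06]), 'position': array([ 0.14335841, -0.53065321,  0.40361564]), 'orientation': array([-1.15443983e-03,  9.91306582e-01,  1.31567039e-01, -2.02895419e-04]), 'wrist_force': array([-0.33540491,  0.98081034, -0.47092247]), 'ft_torque': array([0.04617318, 0.01555227, 0.0311058 ]), 'gripper_force': 0.0, 'width': 0.08518446894892658}
0.1547
scene {'fovy': 43.89370195903564, 'cx': 278.565439715067, 'cy': 211.5525272778484, 'camera_from_world': array([[-8.81791127e-01,  4.71639434e-01,  8.07838444e-04,
         4.34493910e-01],
       [ 2.80218633e-01,  5.25281298e-01, -8.03465665e-01,
        -7.01635176e-02],
       [-3.79370434e-01, -7.08262523e-01, -5.95350545e-01,
         1.56982768e+00],
       [ 0.00000000e+00,  0.00000000e+00,  0.00000000e+00,
         1.00000000e+00]])}
top {'fovy': 44.58517785462665, 'cx': 273.1443341970818, 'cy': 205.1867285257259, 'camera_from_world': array([[-9.17987781e-04, -9.99971192e-01, -7.53470344e-03,
         6.32873977e-04],
       [-9.86718569e-01,  2.12968228e-03, -1.62425151e-01,
         5.06430487e-01],
       [ 1.62436518e-01,  7.28552750e-03, -9.86692099e-01,
         1.52616651e+00],
       [ 0.00000000e+00,  0.00000000e+00,  0.00000000e+00,
         1.00000000e+00]])}
```

View pics/top0.png

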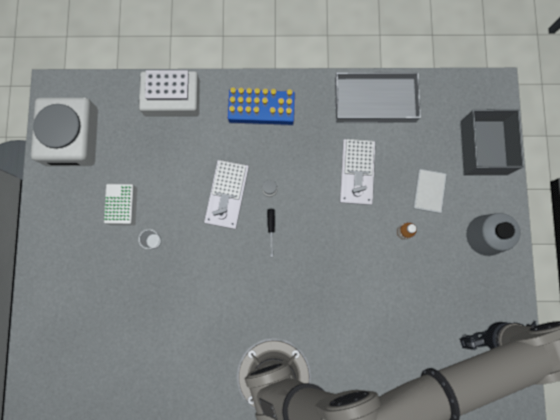

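View pics/scene0.png

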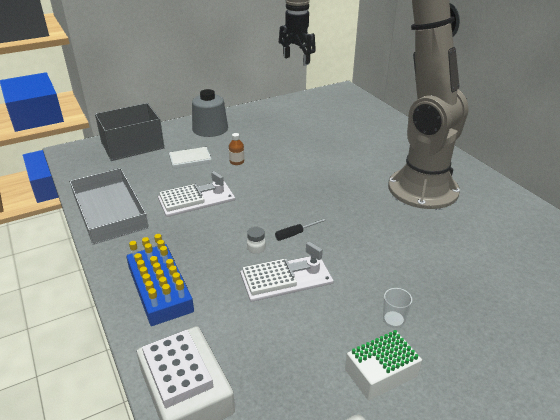

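The top view shows nest screws near (220,212) and (359,190). The scene view shows them near (314,252) (left nest) and (217,182) (right nest). I'll enlarge both to see which one is standing higher.

Run:
```python
import cv2,numpy as np
s=cv2.imread("pics/scene0.png");t=cv2.imread("pics/top0.png")
c=lambda im,x,y:cv2.resize(im[y:y+50,x:x+66],(396,300),interpolation=cv2.INTER_CUBIC)
cv2.imwrite("pics/crop0.png",np.vstack([np.hstack([c(s,280,235),c(s,185,165)]),np.hstack([c(t,195,180),c(t,330,165)])]))
```

```text
(no output)
```

View pics/crop0.png

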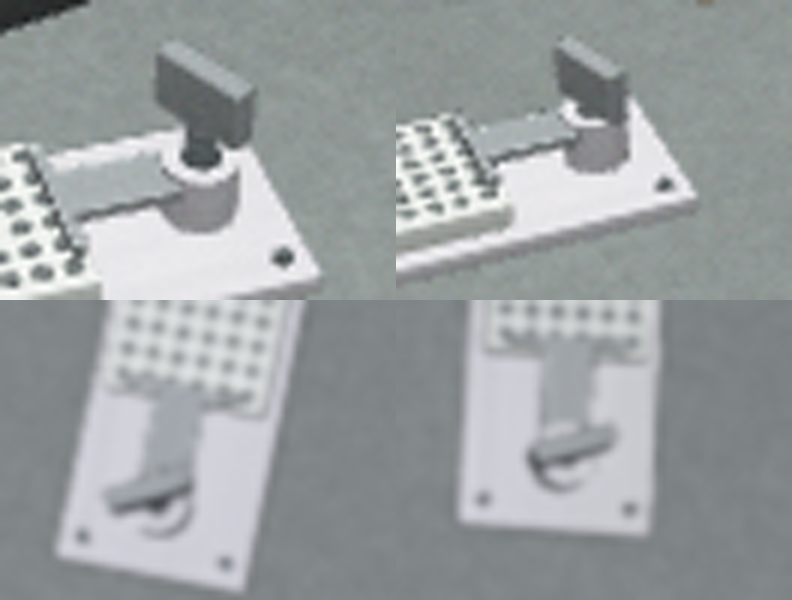

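The left nest (positive y) has the standing screw, with a tall shank visible. The other is home. In the top view the bar's top centre is near (219.8,211.7), and its ends are near (212.8,213.0) and (226.8,209.8). In the scene view the top centre is near (314.7,247).

```bash
cat > h.py <<'E'
import numpy as np
from workcell import camera_params
def ray(P,px):
    f=210/np.tan(np.radians(P["fovy"]/2)); M=P["camera_from_world"]
    d=M[:3,:3].T@np.array([(px[0]-P["cx"])/f,(px[1]-P["cy"])/f,1]); return -M[:3,:3].T@M[:3,3],d
def at_z(P,px,z):
    o,d=ray(P,px); return o+d*(z-o[2])/d[2]
def proj(P,p):
    f=210/np.tan(np.radians(P["fovy"]/2)); q=P["camera_from_world"]@np.append(p,1); return np.array([P["cx"]+f*q[0]/q[2],P["cy"]+f*q[1]/q[2]])
def ang(v): return np.degrees(np.arctan2(v[1],v[0]))
E
python3 - <<'E'
from h import *
from workcell import readout
from scipy.spatial.transform import Rotation as R
T=camera_params("top");S=camera_params("scene")
for z in(.085,.089):print(at_z(T,(219.8,211.7),z),at_z(S,(314.7,247),z))
a=at_z(T,(212.8,213),.088);b=at_z(T,(226.8,209.8),.088);print("bar",ang(a-b),np.linalg.norm(a-b))
c=at_z(T,(204.5,222.5),.012);d=at_z(T,(235.5,228.3),.012);print("base edge",np.linalg.norm(c-d),"nest yaw",ang(c-d)-90, (c+d)/2)
for n,p in(("home",(424.5,190)),):pass
st=readout.state();q=st["orientation"];m=R.from_quat(q,scalar_first=True).as_matrix();print(m.round(3))
W=camera_params("wrist");print(W)
C=np.linalg.inv(W["camera_from_world"]);print("cam in tool",m.T@(C[:3,3]-st["position"]),(m.T@C[:3,:3]).round(3))
E
```

```text
[0.47998987 0.15800136 0.085     ] [0.48420917 0.16324158 0.085     ]
[0.47938263 0.15755013 0.089     ] [0.48680294 0.16717936 0.089     ]
bar 102.94131342319257 0.042463265018179326
base edge 0.09821106865893403 nest yaw -10.731940793083837 [0.4481166  0.16498365 0.012     ]
[[ 0.965  0.261 -0.001]
 [ 0.261 -0.965  0.002]
 [-0.    -0.002 -1.   ]]
{'fovy': 64.12733740375083, 'cx': 271.53043905353337, 'cy': 203.64873824398458, 'camera_from_world': array([[ 0.26043448, -0.96548862, -0.00236699, -0.54903494],
       [-0.92999603, -0.2515177 ,  0.26804147, -0.03401969],
       [-0.25938633, -0.06760595, -0.96340447,  0.37869593],
       [ 0.        ,  0.        ,  0.        ,  1.        ]])}
cam in tool [0.06851275 0.00030129 0.03106645] [[-0.    -0.963 -0.268]
 [ 1.    -0.    -0.   ]
 [ 0.    -0.268  0.963]]
```

```bash
python3 -m creep '{"hand":[-1,-1,-1,-1,-1,-1,-1,-1,-1,-1,-1,-1],"offset":[[29.5,-20.6,0],[29.5,-20.6,0],[29.5,-20.6,0],[29.5,-20.6,0],[29.5,-20.6,0],[29.5,-20.6,0],[29.5,-20.6,0],[29.5,-20.6,0],[29.5,-20.6,0],[29.5,-20.6,0],[29.5,-20.6,0],[29.5,-20.6,0]],"twist":[[0,0,0],[0,0,0],[0,0,0],[0,0,0],[0,0,0],[0,0,0],[0,0,0],[0,0,0],[0,0,0],[0,0,0],[0,0,0],[0,0,0]]}'
python3 -m creep '{"hand":[-1,-1,-1,-1,-1,-1,-1,-1,-1,-1],"offset":[[15,-33,3],[15,-33,3],[15,-33,3],[15,-33,3],[15,-33,3],[15,-33,3],[15,-33,3],[15,-33,3],[15,-33,3],[15,-33,3]],"twist":[[0,0,0],[0,0,0],[0,0,0],[0,0,0],[0,0,0],[0,0,0],[0,0,0],[0,0,0],[0,0,0],[0,0,0]]}'
python3 -m creep '{"hand":[-1,-1,-1,-1,-1,-1,-1,-1,-1,-1,-1,-1],"offset":[[0,0,0],[0,0,0],[0,0,0],[0,0,0],[0,0,0],[0,0,0],[0,0,0],[0,0,0],[0,0,0],[0,0,0],[0,0,0],[0,0,0]],"twist":[[0,0,-7.1],[0,0,-7.1],[0,0,-7.1],[0,0,-7.1],[0,0,-7.1],[0,0,-7.1],[0,0,-7.1],[0,0,-7.1],[0,0,-7.1],[0,0,-7.1],[0,0,-7.1],[0,0,-7.1]]}'
cat >> h.py <<'E'
from workcell import readout, read_camera
from scipy.spatial.transform import Rotation as R
import cv2
def where():
    s=readout.state(); m=R.from_quat(s["orientation"],scalar_first=True).as_matrix()
    print("t%.2f"%s["time_s"],"tcp",s["position"].round(4),"yaw x %.1f"%ang(m[:,0]),"tilt",m[:2,2].round(3),"q",s["qpos"].round(2),"F",s["wrist_force"].round(1),"T",s["ft_torque"].round(2),"w %.4f g %.1f"%(s["width"],s["gripper_force"])); return s,m
E
python3 - <<'E'
from h import *
where(); W=camera_params("wrist");np.save("W1.npy",W,allow_pickle=True);cv2.imwrite("pics/w1.png",read_camera("wrist"))
print(proj(W,(.481,.159,.088)))
E
```

```text
time_s: 1.1
position: [0.4213, -0.1984, 0.4044]
orientation: [-0.0, 0.991, 0.131, -0.0]
wrist_force: [0.7, -0.7, -0.4]
width: 0.0853
gripper_force: 0.0
time_s: 1.93
position: [0.4793, 0.1592, 0.3742]
orientation: [0.0, 0.991, 0.131, -0.0]
wrist_force: [1.6, -0.4, 0.9]
width: 0.0854
gripper_force: 0.0
time_s: 2.93
position: [0.4793, 0.1574, 0.3742]
orientation: [-0.0, 0.638, 0.77, -0.001]
wrist_force: [0.1, -0.5, -0.8]
width: 0.0859
gripper_force: 0.0
t2.93 tcp [0.4793 0.1574 0.3742] yaw x 100.7 tilt [-0.001 -0.001] q [ 0.33  0.35 -0.88  1.66  0.28  1.26 -0.42] F [ 0.1 -0.5 -0.8] T [ 0.03 -0.    0.03] w 0.0859 g 0.0
[273.58501551 198.01322576]
```

View pics/w1.png

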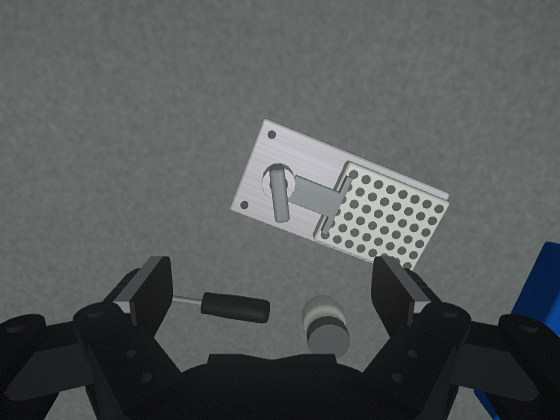

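The wrist view shows the standing bar from about (278,168) to (282,221). The base corners are at about (265,120), (449,197) and (232,210), and the screw holes at (271,134) and (244,205).

Run:
```python
from h import *
W=np.load("W1.npy",allow_pickle=True).item()
im=cv2.imread("pics/w1.png")
a,b,c=[at_z(W,p,.012) for p in((265,120),(449,197),(232,210))]
print("yaw",ang(b-a),ang(a-c)-90,np.linalg.norm(b-a),np.linalg.norm(a-c))
y=np.radians(ang(b-a));m=(a+c)/2;print("axis",m+.035*np.array([np.cos(y),np.sin(y),0]))
p=at_z(W,(278.5,168),.088);q=at_z(W,(282,221),.088);print("bar",(p+q)/2,ang(p-q),np.linalg.norm(p-q))
cv2.imwrite("pics/w1c.png",cv2.resize(im[110:230,220:380],(800,600),interpolation=cv2.INTER_CUBIC))
```

```text
yaw -11.511627398352779 -10.321069073810193 0.20206434387682307 0.09642755584666537
axis [0.48826128 0.15959862 0.012     ]
bar [0.48572454 0.1623076  0.088     ] 104.70144903987652 0.04293691932096664
```

View pics/w1c.png

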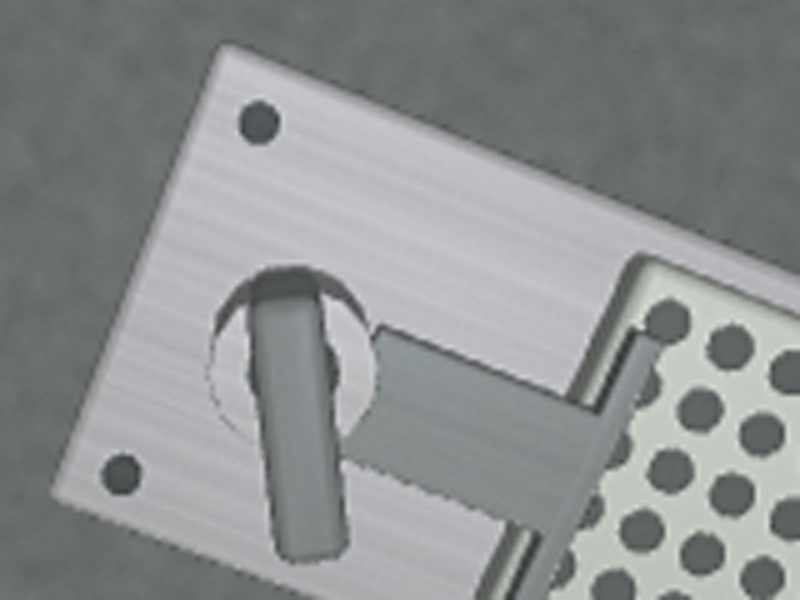

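```bash
python3 -m creep '{"hand":[-1,-1,-1,-1],"offset":[[2.7,7,20],[0,0,30],[0,0,30],[0,0,0]],"twist":[[0,0,-3.5],[0,0,0],[0,0,0],[0,0,0]]}'
python3 - <<'E'
from h import *
where(); W=camera_params("wrist");np.save("W2.npy",W,allow_pickle=True);cv2.imwrite("pics/w2.png",read_camera("wrist"))
E
```

```text
time_s: 3.32
position: [0.4835, 0.1596, 0.289]
orientation: [-0.003, 0.618, 0.786, -0.005]
wrist_force: [-1.1, -0.8, -0.4]
width: 0.0852
gripper_force: 0.0
t3.32 tcp [0.4835 0.1596 0.289 ] yaw x 103.7 tilt [-0.012 -0.004] q [ 0.28  0.46 -0.84  1.76  0.38  1.1  -0.44] F [-1.1 -0.8 -0.4] T [-0.06  0.13  0.01] w 0.0852 g 0.0
```

View pics/w2.png

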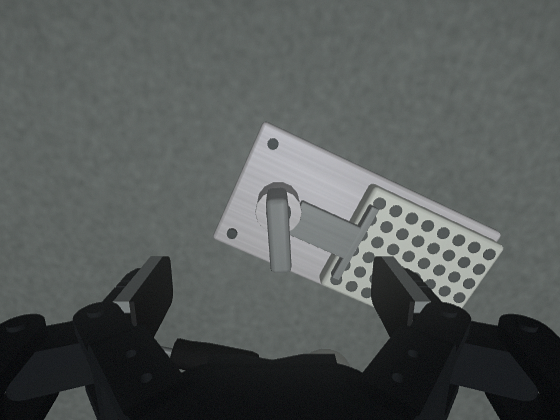

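The bar's top face now runs from (278,194) to (282,271). The base corners are at (265,124), (215,239) and (501,237).

Run:
```python
from h import *
W=np.load("W2.npy",allow_pickle=True).item()
a,b,c=[at_z(W,p,.012) for p in((265,124),(501,236),(215,239))]
print("yaw",ang(b-a),ang(a-c)-90,np.linalg.norm(b-a),np.linalg.norm(a-c))
y=np.radians(ang(b-a));m=(a+c)/2;print("axis",m+.035*np.array([np.cos(y),np.sin(y),0]))
p=at_z(W,(278,195),.088);q=at_z(W,(282,271),.088);print("bar",(p+q)/2,ang(p-q),np.linalg.norm(p-q))
s,m=where();print("to bar in tool",m.T@((p+q)/2-s["position"]))
```

```text
yaw -11.161146543533242 -10.650496615530855 0.20137916464756006 0.09666894664644625
axis [0.48798287 0.15982554 0.012     ]
bar [0.4854488  0.16312233 0.088     ] 106.88356553021957 0.043736973991063834
t3.37 tcp [0.4844 0.1604 0.2918] yaw x 103.7 tilt [-0.008 -0.003] q [ 0.28  0.46 -0.84  1.76  0.37  1.11 -0.44] F [ 0.7 -1.   0.8] T [ 0.02 -0.03  0.02] w 0.0855 g 0.0
to bar in tool [0.00255088 0.00326144 0.20378506]
```

```bash
python3 -m creep '{"hand":[-1,-1,-1,-1,0,0.5,0.6,0.6,0.6],"offset":[[2,2,16],[0,0,25],[0,0,25],[0,0,0],[0,0,0],[0,0,0],[0,0,0],[0,0,0],[0,0,0]],"twist":[[0,0,-2],[0,0,0],[0,0,0],[0,0,0],[0,0,0],[0,0,0],[0,0,0],[0,0,0],[0,0,0]]}'
python3 -c "
from h import *
where()"
```

```text
time_s: 4.12
position: [0.4878, 0.1643, 0.23]
orientation: [0.001, 0.603, 0.798, 0.001]
wrist_force: [-0.0, -0.5, 0.2]
width: 0.0257
gripper_force: 0.0
t4.12 tcp [0.4878 0.1643 0.23  ] yaw x 105.8 tilt [0.002 0.   ] q [ 0.24  0.54 -0.8   1.82  0.46  0.98 -0.48] F [-0.  -0.5  0.2] T [ 0.02 -0.01 -0.01] w 0.0257 g 0.0
```

```bash
python3 -m creep '{"hand":[0.6,0.7,0.75,0.75,0.75],"offset":[[-1.5,-2,4],[0,0,0],[0,0,0],[0,0,0],[0,0,0]],"twist":[[0,0,0],[0,0,0],[0,0,0],[0,0,0],[0,0,0]]}'; python3 -c "
from h import *
where()"
python3 -m creep '{"hand":[0.8,0.85,0.9,1,1],"offset":[[0,0,0],[0,0,0],[0,0,0],[0,0,0],[0,0,0]],"twist":[[0,0,0],[0,0,0],[0,0,0],[0,0,0],[0,0,0]]}'; python3 -c "
from h import *
where()"
```

```text
time_s: 4.53
position: [0.4852, 0.1616, 0.2243]
orientation: [-0.0, 0.603, 0.798, -0.001]
wrist_force: [-2.0, -2.2, 1.3]
width: 0.0114
gripper_force: 37.3
t4.53 tcp [0.4852 0.1616 0.2243] yaw x 105.8 tilt [-0.002 -0.001] q [ 0.24  0.54 -0.79  1.83  0.47  0.97 -0.48] F [-2.  -2.2  1.3] T [-0.35  0.52 -0.08] w 0.0114 g 37.3
time_s: 4.95
position: [0.4853, 0.1616, 0.2243]
orientation: [-0.0, 0.603, 0.798, -0.001]
wrist_force: [-3.7, -2.8, 0.6]
width: 0.0112
gripper_force: 58.6
t4.95 tcp [0.4853 0.1616 0.2243] yaw x 105.8 tilt [-0.002 -0.001] q [ 0.24  0.54 -0.79  1.83  0.47  0.97 -0.48] F [-3.7 -2.8  0.6] T [-0.69  0.94 -0.05] w 0.0112 g 58.6
```

```bash
python3 -m creep '{"hand":[0.68,0.68,0.68,0.68],"offset":[[0,0,0],[0,0,0],[0,0,0],[0,0,0]],"twist":[[0,0,0],[0,0,0],[0,0,0],[0,0,0]]}'; python3 -c "
from h import *
where()"
```

```text
time_s: 5.28
position: [0.4859, 0.1621, 0.2248]
orientation: [0.0, 0.603, 0.798, 0.0]
wrist_force: [-4.2, -2.1, 0.9]
width: 0.0139
gripper_force: 1.9
t5.28 tcp [0.4859 0.1621 0.2248] yaw x 105.8 tilt [ 0. -0.] q [ 0.24  0.54 -0.79  1.83  0.47  0.97 -0.48] F [-4.2 -2.1  0.9] T [-0.5   0.72 -0.02] w 0.0139 g 1.9
```

```bash
python3 -m creep '{"hand":[0.66,0.66,0.66,0.66,0.66,0.66,0.66,0.66],"offset":[[0,-1,0],[0,0,0],[0,0,0],[0,0,0],[0,0,0],[0,0,0],[0,0,0],[0,0,0]],"twist":[[0,0,0],[0,0,0],[0,0,-6],[0,0,-6],[0,0,-6],[0,0,-6],[0,0,-6],[0,0,0]]}'; python3 -c "
from h import *
s,m=where();print(m.T@s['wrist_force'])"
```

```text
time_s: 5.95
position: [0.4847, 0.162, 0.2245]
orientation: [-0.001, 0.375, 0.927, 0.0]
wrist_force: [-2.3, -1.5, -0.7]
width: 0.0142
gripper_force: 1.5
t5.95 tcp [0.4847 0.162  0.2245] yaw x 135.9 tilt [-0.001  0.001] q [ 0.32  0.59 -0.92  1.83  0.55  1.   -0.03] F [-2.3 -1.5 -0.7] T [-0.21  0.57 -0.05] w 0.0142 g 1.5
[ 0.62084746 -2.72644136  0.70208922]
```

```bash
python3 -m creep '{"hand":[0.64,0.64,0.64,0.64,0.64,0.64,0.64],"offset":[[0,0,0],[0,0,0],[0,0,0],[0,0,0],[0,0,0],[0,0,0],[0,0,0]],"twist":[[0,0,-5],[0,0,-5],[0,0,-5],[0,0,-5],[0,0,-5],[0,0,-5],[0,0,0]]}'; python3 -c "
from h import *
s,m=where();print(m.T@s['wrist_force']);cv2.imwrite('pics/s1.png',read_camera('scene'));cv2.imwrite('pics/w3.png',read_camera('wrist'))"
python3 -m creep '{"hand":[0.64,0.64,0.64,0.64,0.64],"offset":[[0,0,0],[0,0,0],[0,0,0],[0,0,0],[0,0,0]],"twist":[[0,0,-2],[0,0,-2],[0,0,-2],[0,0,0],[0,0,0]]}'; python3 -c "
from h import *
s,m=where();print(m.T@s['wrist_force']);cv2.imwrite('pics/s2.png',read_camera('scene'));cv2.imwrite('pics/w4.png',read_camera('wrist'))
a,b=[cv2.imread(f'pics/w{i}.png')[150:390,170:390] for i in(3,4)]
a2,b2=[cv2.imread(f'pics/s{i}.png')[225:275,285:345] for i in(1,2)]
r=lambda i,k:cv2.resize(i,(400,300),interpolation=cv2.INTER_CUBIC)
cv2.imwrite('pics/cmp1.png',np.vstack([np.hstack([r(a,0),r(b,0)]),np.hstack([r(a2,0),r(b2,0)])]))"
```

```text
time_s: 6.53
position: [0.4847, 0.1616, 0.2245]
orientation: [-0.0, 0.124, 0.992, -0.0]
wrist_force: [-3.4, -2.3, 0.6]
width: 0.0154
gripper_force: 1.5
t6.53 tcp [0.4847 0.1616 0.2245] yaw x 165.8 tilt [-0.001  0.   ] q [ 0.39  0.65 -1.04  1.83  0.65  1.05  0.41] F [-3.4 -2.3  0.6] T [-0.41  0.65 -0.06] w 0.0154 g 1.5
[ 2.71347301 -3.01611144 -0.58256152]
time_s: 7.05
position: [0.4849, 0.1615, 0.2246]
orientation: [-0.0, 0.073, 0.997, -0.0]
wrist_force: [-3.2, -3.6, 1.2]
width: 0.0155
gripper_force: 1.8
t7.05 tcp [0.4849 0.1615 0.2246] yaw x 171.6 tilt [-0.    -0.001] q [ 0.4   0.67 -1.06  1.83  0.67  1.06  0.5 ] F [-3.2 -3.6  1.2] T [-0.57  0.72 -0.02] w 0.0155 g 1.8
[ 2.61335661 -4.04287471 -1.15109889]
```

View pics/cmp1.png

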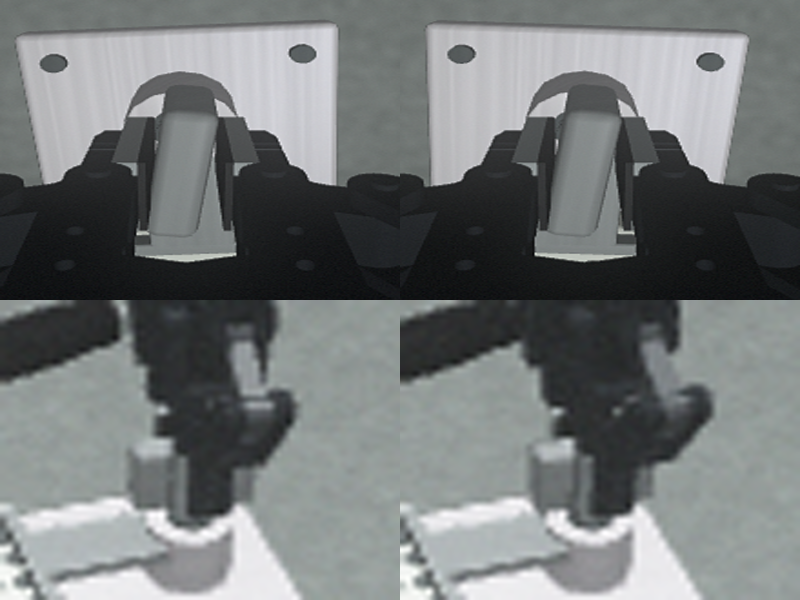

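The comparison shows the bar lagging the fingers by about 10° (slack), so it sits at yaw ≈161° and hasn't dropped yet. From here I'll track its height numerically in the scene and wrist images.

```bash
cat > trk.py <<'E'
from h import *
import sys
def edge(im,x0,x1,y0,y1):
    g=cv2.cvtColor(im,cv2.COLOR_BGR2GRAY).astype(float)[y0:y1,x0:x1].mean(1); d=np.abs(np.gradient(g)); k=d.argmax(); w=d[max(k-2,0):k+3]; return y0+(np.arange(max(k-2,0),max(k-2,0)+len(w))*w).sum()/w.sum(), g.round().astype(int)
def match(ref,im,x0,x1,y0,y1):
    t=ref[y0:y1,x0:x1]; r=cv2.matchTemplate(im[y0-12:y1+12,x0-20:x1+20],t,cv2.TM_CCOEFF_NORMED); _,v,_,l=cv2.minMaxLoc(r); return l[0]-20,l[1]-12,round(v,3)
def rep(i,s,w):
    print(i,"scene top edge",edge(s,306,310,238,256)[0].round(2),"match wrist end",match(cv2.imread("pics/w4.png"),w,252,285,315,345))
    print(edge(s,306,310,238,264)[1])
if __name__=="__main__":
    i=sys.argv[1]
    if i=="ref":
        for a,b in((1,3),(2,4)): rep(a,cv2.imread(f"pics/s{a}.png"),cv2.imread(f"pics/w{b}.png"))
    else:
        s,m=where();S=read_camera("scene");W=read_camera("wrist");cv2.imwrite(f"pics/ts{i}.png",S);cv2.imwrite(f"pics/tw{i}.png",W);rep(i,S,W)
E
python3 trk.py ref
python3 -m creep '{"hand":[0.64,0.64,0.64],"offset":[[0,0,0],[0,0,0],[0,0,0]],"twist":[[0,0,-2],[0,0,-2],[0,0,0]]}' >/dev/null; python3 trk.py a
python3 -m creep '{"hand":[0.64,0.64,0.64],"offset":[[0,0,0],[0,0,0],[0,0,0]],"twist":[[0,0,-2],[0,0,-1],[0,0,0]]}' >/dev/null; python3 trk.py b
python3 -m creep '{"hand":[0.64,0.64,0.64],"offset":[[0,0,0],[0,0,0],[0,0,0]],"twist":[[0,0,-2],[0,0,-1],[0,0,0]]}' >/dev/null; python3 trk.py c
```

```text
1 scene top edge 242.18 match wrist end (0, 0, 0.826)
[ 74  72  78  84 131 162 120 111 110 113 182 183 183 140 114 112 111 113
 110 110 110 116 221 217 216 191]
2 scene top edge 242.41 match wrist end (0, 0, 1.0)
[ 54  52  53  63  79 147 116 100  99  99 151 178 184 160 117 112 110 112
 111 109 109 110 186 216 216 192]
t7.40 tcp [0.485  0.1617 0.2247] yaw x 175.8 tilt [0. 0.] q [ 0.41  0.68 -1.08  1.82  0.68  1.07  0.56] F [-1.6 -2.7 -0.7] T [-0.55  0.54 -0.  ] w 0.0152 g 1.5
a scene top edge 242.69 match wrist end (0, -1, 0.558)
[ 46  47  51  49  58 142 126  96  93  95 113 180 184 172 125 113 110 110
 110 110 108 108 146 214 216 193]
t7.75 tcp [0.4851 0.1617 0.2248] yaw x 178.8 tilt [ 0. -0.] q [ 0.41  0.68 -1.09  1.82  0.69  1.07  0.61] F [-3.5 -3.8  0.2] T [-0.67  0.51 -0.06] w 0.0155 g 1.6
b scene top edge 248.4 match wrist end (-1, -6, 0.423)
[ 48  44  50  48  60 112 126  91  91  91 101 176 182 176 133 112 110 110
 111 109 109 109 131 214 216 192]
t8.10 tcp [0.485  0.1617 0.2248] yaw x -178.2 tilt [ 0. -0.] q [ 0.42  0.69 -1.1   1.82  0.7   1.08  0.65] F [-2.3 -2.5  0.6] T [-0.74  0.49 -0.07] w 0.0152 g 1.8
c scene top edge 243.45 match wrist end (0, -5, 0.432)
[ 46  46  48  49  48  80 137  88  84  81  92 158 181 178 144 110 110 107
 110 107 108 107 124 202 214 190]
```

Run:
```python
import cv2,numpy as np
w=[cv2.resize(cv2.imread(f"pics/tw{i}.png")[200:380,200:350],(266,320),interpolation=cv2.INTER_CUBIC) for i in"abc"]
s=[cv2.resize(cv2.imread(f"pics/{i}.png")[232:268,292:336],(266,218),interpolation=cv2.INTER_CUBIC) for i in("s2","tsa","tsc")]
cv2.imwrite("pics/cmp2.png",np.vstack([np.hstack(w),np.hstack(s)]))
```

```text
(no output)
```

View pics/cmp2.png

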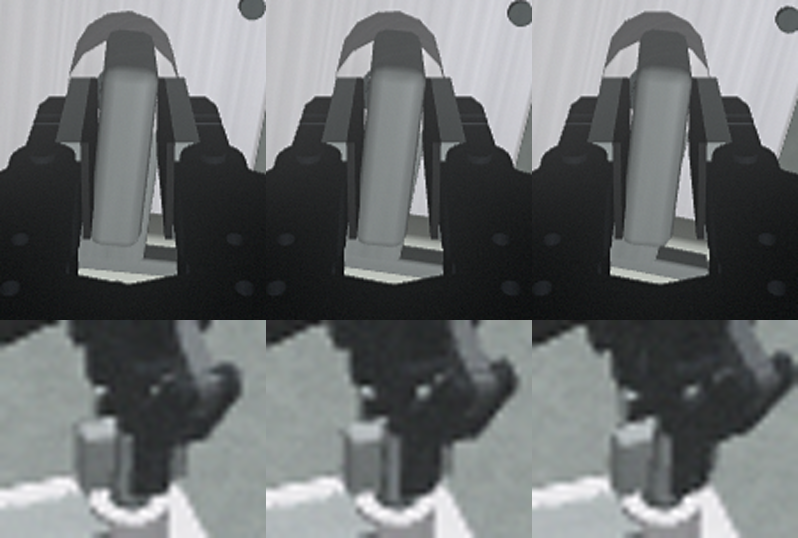

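Both views show the bar lagging the fingers by a steady 5–6°. The top face still spans about rows 239–338, so I can't see a drop. The fingers' side pressure may be holding it up, so I'll release it and measure the change by image registration.

```bash
cat > ecc.py <<'E'
from h import *
def reg(ref,im,x0=255,x1=285,y0=236,y1=342):
    g=lambda i:cv2.GaussianBlur(cv2.cvtColor(i,cv2.COLOR_BGR2GRAY),(0,0),1)
    mask=np.zeros(ref.shape[:2],np.uint8);mask[y0:y1,x0:x1]=255
    M=np.eye(2,3,dtype=np.float32)
    try: c,M=cv2.findTransformECC(g(ref),g(im),M,cv2.MOTION_AFFINE,(3,300,1e-6),mask,5)
    except cv2.error as e: print("ecc fail");return
    A=M[:,:2];print("cc %.3f scale %.4f rot %.2f"%(c,np.sqrt(abs(np.linalg.det(A))),np.degrees(np.arctan2(A[1,0]-A[0,1],A[0,0]+A[1,1]))),"centre shift",(M@[270,290,1]-[270,290]).round(2))
E
python3 -c "
from ecc import *
a,b,c=[cv2.imread(f'pics/tw{i}.png') for i in'abc']
reg(a,b);reg(a,c);reg(cv2.imread('pics/w4.png'),a)"
python3 -m creep '{"hand":[0.3,0.2,0.2,0.2],"offset":[[0,0,0],[0,0,0],[0,0,0],[0,0,0]],"twist":[[0,0,0],[0,0,0],[0,0,0],[0,0,0]]}' >/dev/null; python3 trk.py d
python3 -c "
from ecc import *
reg(cv2.imread('pics/twc.png'),cv2.imread('pics/twd.png'))
g=cv2.imread('pics/twd.png')
S=cv2.imread('pics/tsd.png')[225:275,285:345];B=cv2.imread('pics/tsc.png')[225:275,285:345]
r=lambda i:cv2.resize(i,(360,300),interpolation=cv2.INTER_CUBIC)
cv2.imwrite('pics/cmp3.png',np.vstack([np.hstack([r(B),r(S)]),cv2.resize(g[190:350,180:372],(720,600),interpolation=cv2.INTER_CUBIC)[:300]]))
cv2.imwrite('pics/cmp3.png',np.hstack([np.vstack([r(B),r(S)]),cv2.resize(g[200:350,195:305],(440,600),interpolation=cv2.INTER_CUBIC)]))"
```

```text
cc 0.912 scale 1.0401 rot 0.60 centre shift [-1.44  0.53]
cc 0.908 scale 0.9972 rot 4.87 centre shift [-1.69  0.02]
cc 0.879 scale 1.0989 rot -5.74 centre shift [-1.09 -2.41]
t8.53 tcp [0.4852 0.1625 0.2251] yaw x -178.2 tilt [0.002 0.002] q [ 0.42  0.69 -1.1   1.82  0.7   1.08  0.65] F [ 0.7 -0.4  0.1] T [-0.06 -0.03  0.01] w 0.0344 g 0.0
d scene top edge 250.3 match wrist end (-2, -9, 0.494)
[ 49  44  44  87  72  51  49  48  47  48  48  47  82 179 181 170 117 109
 110 110 109 107 107 108 152 189]
cc 0.957 scale 1.0527 rot 2.79 centre shift [-2.85 -3.74]
```

View pics/cmp3.png

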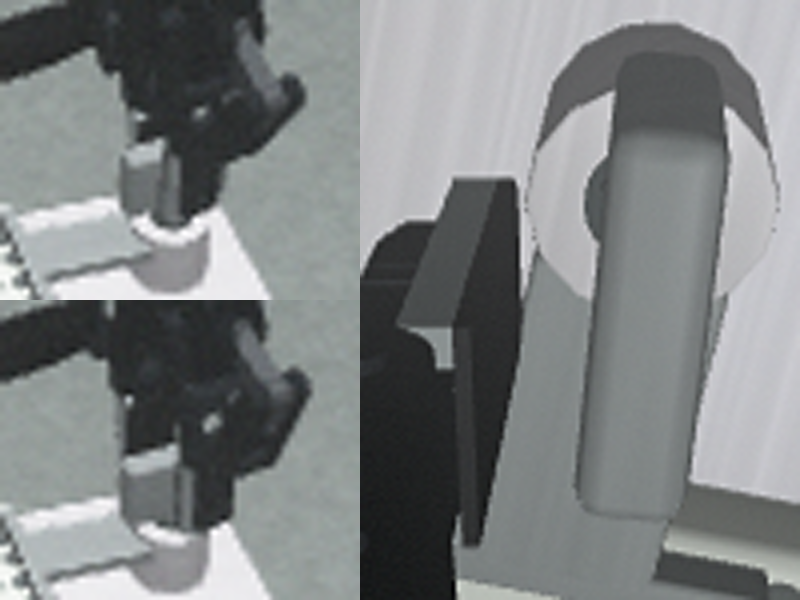

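The scene crop (bottom left) shows the bar about 2 px lower against the boss than before release (top left), so it has dropped. In the wrist crop the tongue and bar edges are both clear, so I can measure the bar's angle against the nest.

Run:
```python
from h import *
W=camera_params("wrist")
f=lambda p,z:at_z(W,(195+(p[0]-360)/4,200+p[1]/4),z)
for n,a,b,z in(("tongueL",(457,570),(537,255),.036),("tongueR",(662,555),(727,295),.036),("barL",(577,490),(613,150),.085),("barR",(690,490),(726,150),.085)):
    A,B=f(a,z),f(b,z);print(n,ang(A-B),np.linalg.norm(A-B))
for z in(.0855,.09):
    e=[f(p,z) for p in((577,515),(690,515),(613,138),(726,138))];c=sum(e)/4;print(z,"bar len",np.linalg.norm(e[0]-e[2]),"width",np.linalg.norm(e[0]-e[1]),"centre",c)
bl=f((530,190),.04);br=f((778,190),.04);print("boss",(bl+br)/2,np.linalg.norm(bl-br))
s,m=where()
print("to centre, tool",m.T@(c-s["position"]))
```

```text
tongueL -12.671419923790557 0.0491409476834087
tongueR -10.29473666753501 0.04038866001385803
barL -4.454549601070636 0.03417801062982979
barR -3.1658410370451855 0.03410719496278008
0.0855 bar len 0.037808391321483226 width 0.01057942085498044 centre [0.47793504 0.16055594 0.0855    ]
0.09 bar len 0.03623700238845912 width 0.010139719924359941 centre [0.47543448 0.1605285  0.09      ]
boss [0.48334771 0.16067162 0.04      ] 0.030654561194529587
t8.63 tcp [0.485  0.1622 0.2249] yaw x -178.2 tilt [0.001 0.001] q [ 0.42  0.69 -1.1   1.82  0.7   1.08  0.65] F [ 0.6 -0.6 -0.1] T [-0.    0.03 -0.01] w 0.0340 g 0.0
to centre, tool [ 0.00976239 -0.00146305  0.13487362]
```

The bar dropped, and it sits about 7° past the zero angle (bar −4°, nest −11.3°). Next I'll recentre slightly and lower, then do forward stroke 1.

```bash
python3 -m creep '{"hand":[0.2,0.5,0.64,0.64,0.64,0.64,0.64,0.64,0.64,0.64,0.64,0.64],"offset":[[1.5,-1.5,3],[0,0,2],[0,0,0],[0,0,0],[0,0,0],[0,0,0],[0,0,0],[0,0,0],[0,0,0],[0,0,0],[0,0,0],[0,0,0]],"twist":[[0,0,0],[0,0,0],[0,0,0],[0,0,0],[0,0,6],[0,0,6],[0,0,6],[0,0,6],[0,0,6],[0,0,6],[0,0,6],[0,0,0]]}' >/dev/null; python3 -c "
from h import *
where()"
```

```text
t9.63 tcp [0.4834 0.1608 0.2199] yaw x 139.8 tilt [0.001 0.001] q [ 0.33  0.6  -0.93  1.84  0.57  0.99  0.02] F [-0.6  0.4 -0.5] T [ 0.21 -0.07 -0.  ] w 0.0155 g 0.5
```

```bash
python3 -m creep '{"hand":[0.64,0.64,0.64,0.64,0.64,0.64,0.64,0.64,0.64,0.64,0.64,0.64],"offset":[[0,0,0],[0,0,0],[0,0,0],[0,0,0],[0,0,0],[0,0,0],[0,0,0],[0,0,0],[0,0,0],[0,0,0],[0,0,0],[0,0,0]],"twist":[[0,0,6.5],[0,0,6.5],[0,0,6.5],[0,0,6.5],[0,0,6.5],[0,0,6.5],[0,0,6.5],[0,0,6.5],[0,0,6.5],[0,0,6.5],[0,0,6.5],[0,0,6.5]]}' >/dev/null; python3 -c "
from h import *
where()"
python3 -m creep '{"hand":[0.64,0.64,0.64,0.64,0.64,0.64,0.64,0.64,0.64,0.64,0.64,0.64],"offset":[[0,0,0],[0,0,0],[0,0,0],[0,0,0],[0,0,0],[0,0,0],[0,0,0],[0,0,0],[0,0,0],[0,0,0],[0,0,0],[0,0,0]],"twist":[[0,0,6.5],[0,0,6.5],[0,0,6.5],[0,0,6.5],[0,0,6.5],[0,0,6.5],[0,0,6.5],[0,0,6.5],[0,0,6.5],[0,0,6.5],[0,0,6.5],[0,0,5.5]]}' >/dev/null; python3 -c "
from h import *
where()"
```

```text
t10.63 tcp [0.4841 0.1607 0.22  ] yaw x 61.7 tilt [0.002 0.001] q [ 0.11  0.49 -0.61  1.84  0.35  0.91 -1.15] F [ 1.9  1.2 -0.5] T [ 0.18 -0.32  0.06] w 0.0151 g 1.0
t11.63 tcp [0.4841 0.1604 0.22  ] yaw x -15.3 tilt [0.002 0.   ] q [-0.12  0.44 -0.3   1.85  0.16  0.88 -2.33] F [ 1.8 -0.6 -0.2] T [ 0.08 -0.4   0.06] w 0.0156 g 1.9
```

```bash
python3 -m creep '{"hand":[-1,-1,-1,-1,-1,-1,-1,-1,-1,-1,-1,-1],"offset":[[0,0,0],[0,0,0],[0,0,0],[0,0,0],[0,0,0],[0,0,0],[0,0,0],[0,0,0],[0,0,0],[0,0,0],[0,0,0],[0,0,0]],"twist":[[0,0,0],[0,0,0],[0,0,0],[0,0,0],[0,0,0],[0,0,0],[0,0,0],[0,0,-7],[0,0,-7],[0,0,-7],[0,0,-7],[0,0,-7]]}' >/dev/null; python3 -c "
from h import *
where()"
```

```text
t12.63 tcp [0.4834 0.1602 0.2197] yaw x 20.2 tilt [ 0. -0.] q [-0.02  0.46 -0.44  1.85  0.24  0.89 -1.78] F [ 0.4 -0.2  0.5] T [ 0.   -0.03 -0.01] w 0.0854 g 0.0
```

```bash
python3 -m creep '{"hand":[-1,-1,-1,-1,-1,-1,-1,-1,-1,-1,-1,-1],"offset":[[0,0,0],[0,0,0],[0,0,0],[0,0,0],[0,0,0],[0,0,0],[0,0,0],[0,0,0],[0,0,0],[0,0,0],[0,0,0],[0,0,0]],"twist":[[0,0,-7],[0,0,-7],[0,0,-7],[0,0,-7],[0,0,-7],[0,0,-7],[0,0,-7],[0,0,-7],[0,0,-7],[0,0,-7],[0,0,-7],[0,0,-7]]}' >/dev/null
python3 -m creep '{"hand":[-1,-1,-1,-1,-1,-1,-1,-1,-1,-1],"offset":[[0,0,0],[0,0,0],[0,0,0],[0,0,0],[0,0,0],[0,0,0],[0,0,0],[0,0,0],[0,0,0],[0,0,0]],"twist":[[0,0,-7],[0,0,-7],[0,0,-7],[0,0,-7],[0,0,-7],[0,0,-7],[0,0,-7],[0,0,-7],[0,0,-6.5],[0,0,0]]}' >/dev/null; python3 -c "
from h import *
where();W=camera_params('wrist');np.save('W5.npy',W,allow_pickle=True);im=read_camera('wrist');cv2.imwrite('pics/w5.png',im)
for y in range(190,350,15): print(y,cv2.cvtColor(im,6)[y,225:325:2].tolist()) if y in(250,295) else None"
```

```text
t14.47 tcp [0.4835 0.1598 0.2194] yaw x 166.4 tilt [-0.001  0.   ] q [ 0.39  0.66 -1.03  1.84  0.65  1.04  0.42] F [-0.1 -0.6  0.7] T [ 0.04  0.   -0.01] w 0.0854 g 0.0
250 [173, 169, 169, 168, 171, 171, 173, 174, 156, 156, 167, 171, 166, 163, 75, 104, 111, 119, 122, 124, 125, 126, 128, 131, 134, 136, 128, 120, 113, 90, 80, 77, 180, 174, 170, 169, 169, 170, 171, 173, 137, 181, 180, 179, 181, 183, 182, 180, 180, 183]
295 [166, 173, 173, 170, 169, 168, 172, 169, 174, 172, 173, 170, 168, 104, 123, 123, 125, 126, 97, 107, 114, 121, 120, 124, 123, 125, 125, 126, 127, 123, 113, 111, 86, 128, 125, 125, 125, 122, 149, 176, 174, 181, 176, 178, 176, 179, 177, 176, 177, 179]
```

```bash
python3 -m creep '{"hand":[0.2,0.5,0.64,0.64,0.64,0.64,0.64,0.64,0.64,0.64,0.64,0.64],"offset":[[0,0,0],[0,0,0],[0,0,0],[0,0,0],[0,0,0],[0,0,0],[0,0,0],[0,0,1],[0,0,1],[0,0,0],[0,0,0],[0,0,0]],"twist":[[0,0,0],[0,0,0],[0,0,0],[0,0,0],[0,0,0],[0,0,0],[0,0,0],[0,0,6],[0,0,6],[0,0,6],[0,0,6],[0,0,6]]}' >/dev/null; python3 -c "
from h import *
where()"
python3 -m creep '{"hand":[0.64,0.64,0.64,0.64,0.64,0.64,0.64,0.64,0.64,0.64,0.64,0.64],"offset":[[0,0,0],[0,0,0],[0,0,0],[0,0,0],[0,0,0],[0,0,0],[0,0,0],[0,0,0],[0,0,0],[0,0,0],[0,0,0],[0,0,0]],"twist":[[0,0,6.5],[0,0,6.5],[0,0,6.5],[0,0,6.5],[0,0,6.5],[0,0,6.5],[0,0,6.5],[0,0,6.5],[0,0,6.5],[0,0,6.5],[0,0,6.5],[0,0,6.5]]}' >/dev/null; python3 -c "
from h import *
where()"
```

```text
t15.52 tcp [0.4835 0.1607 0.2182] yaw x 136.0 tilt [0.001 0.001] q [ 0.31  0.6  -0.91  1.84  0.56  0.98 -0.03] F [ 0.4 -0.6  2.1] T [0.04 0.1  0.12] w 0.0153 g 2.7
t16.52 tcp [0.4841 0.1609 0.2182] yaw x 58.0 tilt [0.003 0.002] q [ 0.09  0.49 -0.58  1.85  0.34  0.9  -1.2 ] F [ 2.2  1.1 -0. ] T [ 0.15 -0.37  0.06] w 0.0155 g 1.0
```

```bash
python3 -m creep '{"hand":[0.64,0.64,0.64,0.64,0.64,0.64,0.64,0.64,0.64,0.64,0.64,0.64],"offset":[[0,0,0],[0,0,0],[0,0,0],[0,0,0],[0,0,0],[0,0,0],[0,0,0],[0,0,0],[0,0,0],[0,0,0],[0,0,0],[0,0,0]],"twist":[[0,0,6.5],[0,0,6.5],[0,0,6.5],[0,0,6.5],[0,0,6.5],[0,0,6.5],[0,0,6.5],[0,0,6.5],[0,0,6.5],[0,0,6.5],[0,0,4],[0,0,0]]}' >/dev/null; python3 -c "
from h import *
where();cv2.imwrite('pics/s6.png',read_camera('scene'));cv2.imwrite('pics/w6.png',read_camera('wrist'))"
python3 -m creep '{"hand":[0.7,0.75,0.8,0.9,1,1,1,1],"offset":[[0,0,0],[0,0,0],[0,0,0],[0,0,0],[0,0,0],[0,0,0],[0,0,0],[0,0,0]],"twist":[[0,0,0],[0,0,0],[0,0,0],[0,0,0],[0,0,0],[0,0,0],[0,0,0],[0,0,0]]}' >/dev/null; python3 -c "
from h import *
where();s=read_camera('scene');w=read_camera('wrist')
cv2.imwrite('pics/s7.png',s);cv2.imwrite('pics/w7.png',w)
cv2.imwrite('pics/final.png',np.hstack([cv2.resize(s[225:275,285:345],(400,333),interpolation=cv2.INTER_CUBIC),cv2.resize(w[160:360,150:390],(400,333),interpolation=cv2.INTER_CUBIC)]))"
```

```text
t17.52 tcp [0.4839 0.1606 0.2181] yaw x -10.7 tilt [0.002 0.   ] q [-0.12  0.44 -0.31  1.85  0.17  0.87 -2.26] F [-0.   0.5  0.3] T [ 0.07 -0.05  0.01] w 0.0152 g 0.2
t18.28 tcp [0.4835 0.1606 0.2178] yaw x -10.7 tilt [0.001 0.001] q [-0.11  0.44 -0.31  1.85  0.17  0.87 -2.26] F [1.7 3.3 0.6] T [ 0.58 -0.2   0.01] w 0.0111 g 58.6
```

View pics/final.png

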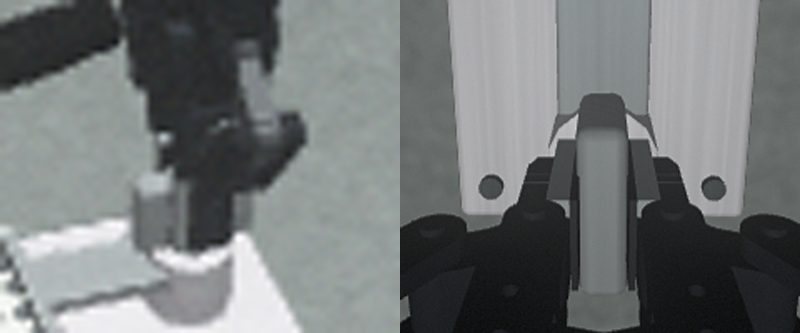

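The bar is gripped and lines up with the tongue in the wrist crop, with its near end at about row 334 and far end at about row 235. I'll check the lift numerically against predicted projections.

Run:
```python
from h import *
W=camera_params("wrist");S=camera_params("scene")
y=np.radians(-10.9);u=np.array([np.cos(y),np.sin(y),0]);c0=np.array([.4838,.1608,0])
for L in(-.010,-.005,0,.005):
    c=c0+[0,0,.085+L]
    print(L,"wrist near/far",proj(W,c+.022*u).round(1),proj(W,c-.022*u).round(1),"scene end top/bottom",proj(S,c+.022*u).round(1),proj(S,c+.022*u-[0,0,.03]).round(1))
for n in("s2","tsc","tsd","s6","s7"):
    g=cv2.cvtColor(cv2.imread(f"pics/{n}.png"),6); print(n,g[240:270,307:311].mean(1).astype(int).tolist())
g=cv2.cvtColor(cv2.imread("pics/w7.png"),6);print(g[225:345:1,270:276].mean(1).astype(int).tolist())
g=cv2.cvtColor(cv2.imread("pics/twd.png"),6);print(g[225:345:1,262:268].mean(1).astype(int).tolist())
```

```text
-0.01 wrist near/far [271.3 244.8] [270.9 348.9] scene end top/bottom [305.3 251.4] [304.9 261. ]
-0.005 wrist near/far [271.3 250.4] [270.9 357.9] scene end top/bottom [305.4 249.8] [305.  259.4]
0 wrist near/far [271.2 256.5] [270.8 367.7] scene end top/bottom [305.5 248.2] [305.1 257.8]
0.005 wrist near/far [271.2 263.2] [270.8 378.2] scene end top/bottom [305.5 246.5] [305.1 256.2]
s2 [46, 48, 52, 120, 92, 74, 71, 72, 159, 180, 183, 154, 117, 112, 110, 112, 111, 104, 104, 104, 187, 201, 222, 205, 177, 159, 171, 130, 118, 133]
tsc [47, 47, 45, 69, 120, 69, 64, 61, 81, 172, 183, 180, 139, 112, 111, 109, 110, 109, 109, 108, 121, 192, 222, 204, 177, 160, 173, 128, 119, 135]
tsd [44, 53, 51, 46, 46, 47, 45, 46, 46, 46, 114, 180, 183, 166, 118, 112, 111, 111, 111, 107, 107, 108, 171, 202, 178, 161, 172, 131, 117, 134]
s6 [48, 49, 49, 50, 88, 140, 84, 78, 78, 78, 80, 158, 181, 183, 151, 111, 106, 107, 105, 109, 104, 103, 124, 181, 175, 161, 172, 133, 119, 135]
s7 [50, 48, 52, 55, 61, 144, 119, 93, 94, 92, 122, 172, 177, 167, 121, 108, 111, 112, 113, 104, 105, 104, 160, 202, 176, 160, 17
[... 494 characters left out ...]
 118, 117, 117, 117, 117, 117, 116, 116, 116, 116, 116, 116, 111, 105, 99, 100, 100, 100, 99, 100, 100, 100]
[83, 82, 83, 82, 81, 80, 83, 90, 99, 109, 117, 120, 123, 126, 129, 133, 135, 135, 135, 135, 135, 135, 135, 136, 136, 135, 136, 136, 136, 136, 136, 136, 136, 136, 136, 136, 136, 136, 137, 136, 136, 136, 136, 136, 136, 136, 136, 136, 136, 136, 136, 136, 136, 136, 135, 136, 136, 136, 136, 136, 136, 137, 136, 136, 136, 136, 136, 136, 136, 136, 136, 135, 135, 136, 135, 135, 135, 134, 134, 134, 134, 134, 133, 133, 133, 133, 133, 133, 133, 132, 132, 133, 131, 132, 131, 131, 131, 131, 131, 130, 130, 130, 128, 120, 113, 128, 133, 133, 133, 132, 133, 132, 132, 131, 131, 131, 131, 131, 130, 129]
```

```bash
cat > sil.py <<'E'
from h import *
from scipy.optimize import brentq
S=camera_params("scene")
def rows(yaw,L,c0=(.4838,.1608)):
    y=np.radians(yaw);u=np.array([np.cos(y),np.sin(y),0]);v=np.array([-u[1],u[0],0])
    pts=np.array([proj(S,np.array([*c0,.07+L])+sx*.022*u+sy*.006*v+sz*np.array([0,0,.015])) for sx in(-1,1) for sy in(-1,1) for sz in(-1,1)])
    h=cv2.convexHull(pts.astype(np.float32)).reshape(-1,2); k=20
    im=np.zeros((60*k,80*k),np.uint8);cv2.fillConvexPoly(im,((h-[280,220])*k).astype(int),255)
    out=[]
    for col in (307,308,309,310):
        r=np.where(im[:,int((col+.5-280)*k)])[0]; out.append((220+r.min()/k-.5,220+r.max()/k-.5) if len(r) else (0,0))
    return np.mean(out,0).round(2)
if __name__=="__main__":
    for n,yaw,Ls in(("s2",-14,(.005,)),("tsc",-3.7,(.005,.0)),("tsd",-3.8,(.005,0,-.005)),("s6",-5,(0,-.005,-.01)),("s7",-10.9,(0,-.005,-.01))):
        print(n,[(L,rows(yaw,L).tolist()) for L in Ls])
E
python3 sil.py
python3 - <<'E'
import cv2
for n in("scene0","tsd","s7"):
    g=cv2.cvtColor(cv2.imread(f"pics/{n}.png"),6)
    for r in range(246,266): print(n,r,g[r,296:322].tolist())
E
```

```text
s2 [(0.005, [243.34, 256.44])]
tsc [(0.005, [243.95, 257.25]), (0.0, [245.55, 258.82])]
tsd [(0.005, [243.95, 257.25]), (0, [245.55, 258.82]), (-0.005, [247.15, 260.4])]
s6 [(0, [245.49, 258.73]), (-0.005, [247.06, 260.25]), (-0.01, [248.69, 261.83])]
s7 [(0, [245.15, 258.25]), (-0.005, [246.75, 259.82]), (-0.01, [248.35, 261.36])]
scene0 246 [154, 154, 151, 145, 150, 151, 149, 150, 150, 150, 104, 103, 103, 99, 117, 153, 167, 176, 174, 171, 176, 159, 139, 144, 147, 148]
scene0 247 [149, 149, 155, 152, 149, 148, 151, 151, 149, 151, 107, 102, 102, 98, 102, 99, 133, 164, 173, 176, 173, 172, 174, 156, 151, 149]
scene0 248 [147, 147, 147, 148, 150, 148, 150, 150, 149, 132, 103, 101, 101, 98, 102, 100, 97, 112, 145, 164, 178, 175, 174, 173, 164, 147]
scene0 249 [153, 155, 150, 153, 151, 146, 151, 149, 151, 135, 105, 96, 100, 96, 99, 99, 101, 100, 101, 116, 156, 165, 178, 174, 169, 169]
scene0 250 [149, 153, 156, 150, 147, 148, 144, 145, 148, 135, 102, 97, 98, 97, 99, 97, 97, 96, 101, 97, 104, 139, 162, 173, 168, 133]
scene0 251 [147, 148, 149, 145, 144, 144, 146, 146, 148, 135, 99, 94, 97,
[... 6491 characters left out ...]
8, 53, 61, 226, 233]
s7 261 [235, 234, 228, 214, 208, 210, 194, 186, 182, 103, 108, 111, 112, 108, 87, 105, 117, 55, 48, 53, 52, 49, 57, 152, 230, 234]
s7 262 [212, 187, 185, 187, 184, 184, 185, 186, 182, 136, 111, 109, 170, 165, 198, 110, 118, 80, 79, 75, 153, 175, 207, 215, 233, 233]
s7 263 [185, 183, 185, 184, 180, 183, 182, 184, 181, 178, 180, 119, 221, 233, 235, 233, 213, 181, 160, 230, 234, 234, 233, 174, 231, 234]
s7 264 [185, 181, 182, 183, 181, 181, 181, 179, 178, 182, 179, 161, 136, 180, 230, 234, 233, 234, 234, 236, 235, 225, 154, 136, 230, 233]
s7 265 [183, 181, 181, 182, 179, 180, 183, 183, 182, 182, 183, 184, 168, 151, 140, 188, 191, 213, 215, 211, 161, 155, 143, 159, 231, 232]
```

Run:
```python
from h import *
S=camera_params("scene")
def cor(yaw,L,c0=(.4838,.1608)):
    y=np.radians(yaw);u=np.array([np.cos(y),np.sin(y),0]);v=np.array([-u[1],u[0],0])
    return [(sx,sy,sz,*proj(S,np.array([*c0,.07+L])+sx*.022*u+sy*.006*v+sz*np.array([0,0,.015])).round(1).tolist()) for sx in(-1,1) for sy in(-1,1) for sz in(-1,1)]
for n,yaw,L in(("scene0",105.8,.00325),("tsd",-3.8,0),("s7",-10.9,-.01)):
    print(n);[print("  ",c) for c in cor(yaw,L)]
# boss top rim centre predicted, and boss/base at deck
print("boss top",proj(S,(.4838,.1608,.04)),"boss bottom",proj(S,(.4838,.1608,.012)), "rim",[proj(S,np.array([.4838,.1608,.04])+.016*np.array([np.cos(t),np.sin(t),0])).round(1).tolist() for t in np.arange(0,6.28,.785)])
g=cv2.cvtColor(cv2.imread("pics/scene0.png"),6)
for r in range(238,246): print(r,g[r,300:326].tolist())
for r in range(264,276,2): print(r,g[r,300:326].tolist())
```

```text
scene0
   (-1, -1, -1, 305.4, 251.7)
   (-1, -1, 1, 305.8, 242.1)
   (-1, 1, -1, 308.8, 249.4)
   (-1, 1, 1, 309.3, 239.8)
   (1, -1, -1, 319.0, 260.6)
   (1, -1, 1, 319.6, 250.9)
   (1, 1, -1, 322.4, 258.2)
   (1, 1, 1, 323.1, 248.5)
tsd
   (-1, -1, -1, 320.8, 252.0)
   (-1, -1, 1, 321.4, 242.4)
   (-1, 1, -1, 323.1, 255.0)
   (-1, 1, 1, 323.8, 245.4)
   (1, -1, -1, 304.4, 257.0)
   (1, -1, 1, 304.8, 247.3)
   (1, 1, -1, 306.7, 260.1)
   (1, 1, 1, 307.1, 250.4)
s7
   (-1, -1, -1, 321.3, 255.7)
   (-1, -1, 1, 321.9, 246.2)
   (-1, 1, -1, 323.1, 258.9)
   (-1, 1, 1, 323.8, 249.4)
   (1, -1, -1, 304.1, 259.3)
   (1, -1, 1, 304.5, 249.8)
   (1, 1, -1, 305.8, 262.6)
   (1, 1, 1, 306.2, 253.0)
boss top [313.52489793 260.69422024] boss bottom [313.05498803 269.31332141] rim [[307.8, 262.8], [311.9, 265.0], [317.0, 264.7], [320.0, 262.0], [319.2, 258.6], [315.1, 256.5], [310.1, 256.8], [307.1, 259.4]]
238 [146, 147, 143, 146, 144, 148, 147, 145, 148, 149, 150, 150, 148, 151, 149, 151, 149, 148, 144, 142, 143, 143, 144, 150, 151, 151]
239 [148, 145, 147, 147, 152, 149, 150, 152, 148, 151, 15
[... 997 characters left out ...]
 228, 228, 227, 175, 152]
266 [175, 174, 178, 175, 179, 176, 176, 177, 174, 175, 144, 139, 138, 149, 150, 146, 140, 136, 136, 150, 226, 229, 228, 230, 230, 183]
268 [178, 178, 156, 136, 108, 102, 112, 109, 109, 115, 124, 141, 142, 143, 145, 143, 143, 137, 135, 151, 228, 229, 230, 230, 230, 229]
270 [166, 162, 184, 228, 229, 230, 209, 131, 130, 133, 131, 136, 138, 139, 142, 139, 136, 137, 134, 199, 229, 230, 229, 229, 227, 228]
272 [233, 234, 233, 232, 232, 232, 232, 231, 189, 138, 140, 139, 139, 138, 140, 136, 136, 164, 195, 230, 230, 230, 231, 230, 231, 232]
274 [234, 233, 233, 232, 232, 231, 230, 232, 231, 229, 230, 230, 228, 230, 229, 230, 232, 233, 232, 232, 230, 232, 231, 230, 230, 232]
```

Run:
```python
from h import *
P=camera_params("wrist")
f=210/np.tan(np.radians(P["fovy"]/2))
def prof(n,c1,r1,c2,r2,lo,hi):
    g=cv2.GaussianBlur(cv2.cvtColor(cv2.imread(f"pics/{n}.png"),6).astype(np.float32),(3,3),0)
    # sample along the bar's centre line
    rr=np.arange(lo,hi); cc=c1+(rr-r1)*(c2-c1)/(r2-r1)
    v=cv2.remap(g,cc.astype(np.float32)[None],rr.astype(np.float32)[None],cv2.INTER_LINEAR)[0]
    return v
for n,c1,r1,c2,r2,tz in(("w3",274,240,264,338,.2245),("w4",276,240,265,338,.2246),("twa",273,240,265,338,.2247),("twc",274,240,266,338,.2248),("twd",272,235,264,328,.2249),("w5",266,240,276,335,.2194),("w6",269,240,278,335,.2181),("w7",272,236,272,334,.2178)):
    v=prof(n,c1,r1,c2,r2,218,375); d=np.gradient(v)
    print(n,tz,"tops",[(218+int(i),round(float(d[i]),1)) for i in np.argsort(-np.abs(d))[:14]])
    print("   ",v[92:140].astype(int).tolist())
```

```text
w3 0.2245 tops [(358, -63.7), (357, -50.5), (359, -33.1), (354, 26.5), (353, 23.1), (356, -13.4), (355, 11.0), (240, 8.8), (241, 7.9), (239, 7.9), (218, -7.6), (238, 6.0), (339, 5.6), (219, -5.3)]
    [133, 133, 133, 132, 132, 131, 132, 132, 132, 132, 131, 131, 131, 131, 131, 130, 130, 131, 131, 130, 130, 129, 130, 130, 130, 129, 127, 120, 117, 122, 128, 129, 130, 129, 128, 128, 128, 130, 130, 129, 129, 128, 125, 138, 172, 191, 193, 165]
w4 0.2246 tops [(358, -64.9), (357, -47.6), (359, -36.6), (353, 26.0), (352, 23.1), (356, -10.7), (354, 9.7), (239, 8.9), (240, 8.5), (238, 7.0), (241, 7.0), (218, -7.0), (360, -6.8), (339, 6.2)]
    [132, 133, 133, 132, 132, 131, 131, 131, 131, 132, 132, 132, 131, 131, 130, 130, 130, 130, 130, 130, 129, 129, 129, 129, 129, 129, 125, 119, 117, 124, 129, 130, 129, 129, 129, 129, 130, 131, 130, 129, 128, 126, 139, 172, 191, 192, 195, 170]
twa 0.2247 tops [(358, -64.2), (357, -49.2), (359, -34.1), (352, 23.0), (353, 22.3), (356, -12.4), (351, 8.7), (239, 8.5), (238, 8.2), (354, 8.1), (240, 7.4), (237, 6.4), (338, 5.3), (241, 5.1)]
    [133, 133, 132, 13
[... 1705 characters left out ...]
 -4.1), (241, 4.1), (242, 4.0)]
    [121, 121, 121, 120, 121, 121, 121, 120, 120, 119, 119, 119, 118, 118, 118, 118, 118, 118, 118, 117, 117, 117, 117, 116, 113, 108, 103, 103, 104, 104, 103, 103, 102, 102, 102, 102, 102, 103, 102, 102, 101, 101, 101, 102, 103, 105, 108, 96]
w7 0.2178 tops [(359, -31.2), (360, -23.8), (358, -18.2), (237, 9.0), (238, 8.6), (361, -8.2), (236, 7.9), (239, 6.5), (335, -5.1), (336, -5.1), (235, 4.7), (240, 4.1), (243, 3.5), (242, 3.5)]
    [119, 119, 119, 118, 118, 118, 118, 118, 118, 118, 118, 118, 118, 118, 117, 117, 117, 117, 117, 116, 116, 116, 116, 116, 115, 111, 105, 101, 99, 100, 99, 99, 99, 99, 100, 100, 100, 100, 98, 97, 95, 95, 95, 96, 98, 99, 102, 105]
```

The wrist and scene lift readings don't agree well enough at close range. I have plenty of time, so I'll open and rise to the height of the first close look (TCP 0.289), then compare the bar's size directly with that picture.

```bash
python3 -m creep '{"hand":[0.3,0,-0.5,-1,-1,-1,-1,-1,-1,-1],"offset":[[0,0,0],[0,0,0],[0,0,0],[0,0,0],[0,0,0],[0,0,-20],[0,0,-30],[0,0,-21],[0,0,0],[0,0,0]],"twist":[[0,0,0],[0,0,0],[0,0,0],[0,0,0],[0,0,0],[0,0,0],[0,0,0],[0,0,0],[0,0,0],[0,0,0]]}' >/dev/null
python3 - <<'E'
from h import *
where();W=camera_params("wrist");np.save("W8.npy",W,allow_pickle=True);im=read_camera("wrist");s=read_camera("scene")
cv2.imwrite("pics/w8.png",im);cv2.imwrite("pics/s8.png",s)
for n,c1,c2 in(("w2",278,282),("w8",272,272)):
    g=cv2.GaussianBlur(cv2.cvtColor(cv2.imread(f"pics/{n}.png"),6),(3,3),0)
    rr=np.arange(165,300);cc=c1+(rr-194)*(c2-c1)/77
    v=np.array([g[r,int(round(c))] for r,c in zip(rr,cc)]).astype(int);print(n,v.tolist())
    for r in(215,240,255):print("  row",r,g[r,250:310].tolist())
g=cv2.cvtColor(s,6)
for r in range(244,268):print(r,g[r,300:328].tolist())
E
```

```text
t19.22 tcp [0.4838 0.1603 0.2899] yaw x -10.7 tilt [0.003 0.001] q [-0.09  0.35 -0.33  1.78  0.13  1.03 -2.23] F [ 0.4  0.2 -0.5] T [-0.    0.01  0.01] w 0.0854 g 0.0
w2 [184, 185, 185, 183, 182, 180, 180, 181, 183, 184, 185, 184, 181, 178, 178, 181, 165, 124, 96, 94, 96, 97, 92, 83, 78, 79, 79, 80, 80, 81, 80, 80, 81, 88, 99, 109, 114, 118, 123, 129, 131, 131, 131, 130, 130, 130, 130, 130, 129, 129, 130, 130, 129, 129, 129, 129, 128, 128, 130, 129, 129, 129, 129, 128, 128, 128, 128, 128, 128, 128, 128, 127, 127, 126, 127, 127, 127, 126, 127, 126, 126, 125, 126, 126, 125, 124, 124, 124, 124, 124, 124, 124, 124, 123, 123, 123, 122, 122, 122, 122, 122, 122, 121, 121, 120, 116, 109, 104, 104, 104, 103, 102, 101, 101, 101, 100, 100, 100, 101, 102, 102, 102, 102, 101, 101, 101, 102, 101, 101, 100, 100, 102, 102, 102, 100]
  row 215 [170, 171, 171, 170, 168, 161, 159, 165, 170, 170, 170, 171, 171, 173, 176, 162, 122, 96, 102, 111, 117, 123, 126, 127, 127, 127, 128, 128, 128, 130, 131, 132, 133, 132, 126, 119, 112, 101, 85, 86, 119, 160, 175, 173, 172, 171, 171, 172, 173, 172, 161, 141, 131
[... 5020 characters left out ...]
 184, 183, 182, 122, 223, 233, 235, 233, 209, 167, 164, 230, 233, 235, 234, 172, 232, 233, 234, 229, 165, 158, 160, 159]
264 [185, 185, 182, 183, 178, 180, 179, 169, 138, 182, 230, 235, 235, 234, 234, 237, 236, 226, 155, 140, 232, 235, 233, 233, 188, 157, 161, 160]
265 [181, 183, 184, 183, 185, 186, 182, 184, 170, 150, 142, 188, 191, 214, 217, 210, 160, 154, 147, 160, 231, 233, 234, 233, 230, 168, 159, 158]
266 [184, 179, 182, 183, 184, 185, 184, 184, 184, 187, 149, 146, 152, 151, 152, 154, 147, 147, 145, 160, 232, 234, 235, 235, 234, 193, 158, 156]
267 [187, 186, 188, 184, 187, 183, 190, 158, 136, 110, 129, 148, 150, 144, 148, 147, 149, 148, 141, 160, 233, 236, 235, 236, 234, 234, 180, 157]
```

At matched height the bar's top face is about 9–10% shorter than in the first look (66.5 px against 73). That puts its top about 13 mm or slightly more below where it started, which fits lift ≈ −10 mm (one turn, started). The bar lines up with the nest, so I'll go down and grip it again.

```bash
python3 -m creep '{"hand":[-1,-1,-1,-1,-1,0,0.5,0.7,0.8,0.9,1,1],"offset":[[0,-0.5,20],[0,0,30],[0,0,21],[0,0,0],[0,0,0],[0,0,0],[0,0,0],[0,0,0],[0,0,0],[0,0,0],[0,0,0],[0,0,0]],"twist":[[0,0,0],[0,0,0],[0,0,0],[0,0,0],[0,0,0],[0,0,0],[0,0,0],[0,0,0],[0,0,0],[0,0,0],[0,0,0],[0,0,0]]}' >/dev/null
python3 -m creep '{"hand":[1,1,1,1,1,1],"offset":[[0,0,0],[0,0,0],[0,0,0],[0,0,0],[0,0,0],[0,0,0]],"twist":[[0,0,0],[0,0,0],[0,0,0],[0,0,0],[0,0,0],[0,0,0]]}' >/dev/null
python3 -c "
from ecc import *
where();w=read_camera('wrist');cv2.imwrite('pics/w9.png',w);reg(cv2.imread('pics/w7.png'),w)"
```

```text
t20.82 tcp [0.4837 0.1608 0.2183] yaw x -10.7 tilt [0.001 0.   ] q [-0.11  0.44 -0.31  1.85  0.17  0.87 -2.26] F [-1.4 -0.2  5.9] T [-0.11  0.26  0.01] w 0.0110 g 61.6
cc 0.956 scale 1.1289 rot 1.98 centre shift [1.4  0.92]
```

```bash
python3 -c "
from workcell import job_done
print(job_done())"
```

```text
the job is handed in; nothing more can be done
None
```

The job is handed in at about 21 s: I turned the standing screw back until it dropped, then forward one full turn by tool angle, and the bar is gripped still at about 60 N. The other screw was not touched. The lift is the weak point: the high camera view puts it near −10 mm as expected, but close-range readings showed only about 2 mm of descent after the drop, and I did not resolve that. I also released the bar once after the turn to check its height, then gripped it again.

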